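# Close the gomashio shaker's ring cap, a quarter turn back from tight

### The job

Pull the wooden muddler up out of the glass shaker, stand it foot down in the white cup and let go of it. Then grip the shaker's steel ring cap, screw it on (clockwise from above) until it bottoms out, back it off a quarter turn, and finish still gripping the cap there without letting go. Leave the cup upright and the bowl, dishes and chopstick case where they are.

Things in the scene. Friction and masses are not known exactly. Their poses are not given: they have to be found in the camera images.
- shaker: Straight round glass shaker, 42 mm outside, walls 4 mm, upright in the middle of a dark wooden tray 170 (x) by 100 (y) by 22 mm; one piece, fixed to the table. Origin: centre of the tray's underside, on the table; z up along the shaker's axis. Glass from 22 to 110 mm above the table, inner floor at 30 mm. A round knob 18 mm wide, 14 mm high, stands on the tray's +x end, 68 mm from the axis.
- cap (a joint): Angle (rad) of the cap on its right-handed thread: 0 = fully screwed on, bottomed out on a hard stop; grows as it is unscrewed (counter-clockwise from above); a quarter turn back is 1.57. Starts between 2.0 and 3.3. The cap sinks 0.8 mm per rad screwed on, cannot be lifted off, turns with about 0.06 N m of friction and stays where left.
- cap_top (a point): Centre of the cap's top face, 124 mm above the table when bottomed out. Steel ring cap, knurled, 48 mm outside diameter, 28 mm high below this face, with a 20 mm centre hole in which the muddler stands; the glass below is narrower, so fingers can reach past its edge. A dark rib 11 mm long, 3 mm high, on the top points along the point's x, towards the tray's knob when bottomed out.
- muddler: Round wooden stick 170 mm long, about 30 g: stem 10 mm thick with a thicker foot (15 mm thick, 25 mm long). It stands loose and upright in the shaker through the cap's hole, about 75 mm of it showing above the cap. Origin: centre of the foot's end face; z along the stick towards its top. The foot must be raised by at least 100 mm to come clear of the cap.
- muddler_top (a point): Centre of the muddler's upper end, 170 mm from its foot.
- cup: White ceramic cup without handle, loose, about 0.35 kg, 90 mm high, rim 72 mm outside and 62 mm inside, inner floor 7 mm up, about 58 mm wide. Origin: centre of its underside; z up. It stands left or right of the shaker (the bowl stands on the other side).
- bowl: Black rice bowl, 120 mm wide, 60 mm high, loose bystander. Origin: centre of its underside.
- dish_a: Flat white sauce dish, 90 mm wide, 20 mm high, loose bystander. Origin: centre of its underside.
- dish_b: Flat white sauce dish, same as dish_a, on the other side. Origin: centre of its underside.
- case: Red chopstick case, 230 (its x) by 50 by 25 mm, loose bystander lying beyond the shaker. Origin: centre of its underside.
There are look-alikes about, which are no part of the job. Several things look just like the cup: the one meant starts farthest to the robot's right. What is shaped like the shaker but turquoise is not meant.

How it is judged:
By the outcome, as a careful person would: the job done as asked, in the order asked, and still so for the second after the job is handed in, while the arm keeps its last pose, push and grip.
It also fails if it takes over 72 s, if anything falls off the work surface, if the arm or the gripper's body presses on something with over 40 N, if the wrist force passes 120 N, or if a joint passes its speed limit or range.

### The arm

A 7-joint arm with a two-finger parallel gripper is mounted at the origin on the work surface. World frame = base frame: x ahead of the robot, y to its left, z up, the work surface at z = 0. Lengths are in m, angles in rad, forces in N, time in s.
With the tool pointing down it reaches from about 0.4 to 0.85 m from the base axis. Payload 10.4 kg.
Tool frame: the origin (TCP) lies midway between the tips of the shut fingers; the grasp point (between the pads) lies env.hold_point_z behind it (env.hold_point_z is the distance from the TCP to the grasp point, in m); y points along the fingers, x is the direction in which the jaws open and shut, and the axes are right-handed (so a half turn about y gives the same grasp; the last joint's range is limited). The gripper opens to 87 mm and grips with 3 to 60 N. Pads are 19 mm wide; open, the fingers measure 117 mm over their backs; the gripper's body (75 mm by 190 mm) begins 51 mm behind the grasp point.
Start: joints at [-1.343, 0.332, -0.065, 1.46, 0.022, 1.35, -0.088], TCP at [0.155, 0.605, 0.223] pointing down, gripper open.
Joint ranges: [-2.6, 2.6], [-0.5, 2.12], [-1.47, 1.34], [0.16, 2.42], [-1.27, 4.41], [0.06, 2.06], [-2.6, 2.6]. Speed limits (rad/s): [2.22, 2.22, 2.79, 2.79, 3.14, 3.14, 3.14].

### API

Orientations are given as a 3x3 rotation matrix whose columns are the frame's x, y, z axes.
In Python, from station import env, imaging gives the robot as it stands.
- The arm moves only by the shell command python3 -m creep 'ROWS' [OPENING] [FORCE]. ROWS is JSON, a list of rows, each a list of 2 entries, a list of its own where there are three numbers: the shift along the world's x, y, z scaled (see below), then the turn, a rotation vector about the world's x, y, z scaled (see below). In form: [[[dx, dy, dz], [ax, ay, az]], ...]. A call has exactly 10 rows; each row is the pose to reach, as a shift and turn from the pose commanded when the call began; what a row does not reach only later rows make up. The controller multiplies each number of a shift by 0.4 m and each number of a turn by 2 rad. A row lasts 1/12 s, in which the tool goes at most 41.7 mm and 7.16 degrees, less where a joint would pass 70% of its speed; a pose out of reach is approached as far as the arm can. A call with a number of a shift or a turn outside -1 to 1 is refused whole. A call with a gripper value outside its range is refused whole. OPENING is the opening in per cent of the stroke, from 0 (shut) to 100 (fully open), set as the call begins (- or left out, the last holds). The fingers move at their own pace and stop on an object; FORCE is the grip in N (left out, the last holds). Time passes only in rows, so rows that repeat a pose let the fingers close, or fill a call up. It gives the time, the measured TCP pose, the force and the opening at its end, in the units of the state.
- env.read_state(): the state, without advancing time (a new reading comes with each control period).
- imaging.capture(name): name is "scene" or "side" or "wrist"; returns a dict with "img" (384x512x3 uint8, red, green, blue), "intrinsics" (3x3 intrinsics, pixels), "distortion" ([k1, k2, p1, p2, k3] as OpenCV has them; the pictures are not rectified), "extrinsics" (4x4, takes a point from camera to world coordinates); the wrist camera has in their place "hand_eye" (4x4, takes a point from camera to tool coordinates, whose origin is the TCP and whose axes are the tool frame's). Camera axes: x right, y down, z forward; pixel columns grow to the right and rows downward; lengths in m; the calibration is good to about 2 mm. A picture is of the moment at which its call begins: read the wrist's pose just before it. There is no depth.
- env.close_job(): hands the job in, once; it reports no verdict.
The state is a dict: "clock": time; "qpos": joint angles; "joint_vel": joint speeds; "joint_torque": joint torques, N m; "tcp_pos": TCP position; "tcp_rot": TCP orientation; "ft_force": force on the tool from outside, world axes, zero at the start; "wrist_torque": the same for the moment, N m; "gripper_width": finger opening in m.
Only numpy, scipy, OpenCV 4.12 (cv2) and the standard library are available. Lean on these libraries where they do the work, as an engineer would, in place of code of your own. Each camera call takes 0.05 s, during which the arm holds its last target.

## Working session

There is one attempt and no reset: what is moved stays moved. The work goes in short steps, Python scripts to look and compute and a shell command to move; the robot and the scene stay as the last step left them, time stands still between calls to the robot, and variables do not carry over. Pictures are saved under pics/ and viewed, and the job is handed in when it is done.

```bash
ls; mkdir -p pics
python3 - <<'E'
from station import env, imaging
import cv2
s=env.read_state()
print({k:(v) for k,v in s.items()}, env.hold_point_z)
for n in ["scene","side","wrist"]:
    c=imaging.capture(n)
    cv2.imwrite(f"pics/{n}0.png",c["img"][:,:,::-1])
    print(n,{k:v for k,v in c.items() if k!="img"})
E
```

```text
pics
{'clock': 0.0, 'qpos': array([-1.34260013,  0.33288603, -0.06469597,  1.46093594,  0.02159768,
        1.3499317 , -0.08848573]), 'joint_vel': array([-0.00011847,  0.00094572, -0.00047682, -0.00021666,  0.00049182,
       -0.0005953 , -0.0005229 ]), 'joint_torque': array([-3.84330478e-04, -6.23269629e+01,  2.41437438e-02, -3.89906394e+01,
       -6.14809804e-02,  3.97624075e-02,  1.40548309e-04]), 'tcp_pos': array([0.15501919, 0.60505967, 0.22174767]), 'tcp_rot': array([[ 2.48145252e-01, -2.97431518e-04, -9.68722791e-01],
       [ 9.68721730e-01, -1.43511652e-03,  2.48145421e-01],
       [-1.46403635e-03, -9.99998926e-01, -6.79889762e-05]]), 'ft_force': array([ 0.15789934, -0.05838551,  0.04897038]), 'wrist_torque': array([-0.04454584, -0.03349113,  0.00315707]), 'gripper_width': 0.0867565666090741} 0.0187
scene {'intrinsics': array([[429.56835273,   0.        , 253.71392811],
       [  0.        , 429.56835273, 185.54269349],
       [  0.        ,   0.        ,   1.        ]]), 'distortion': array([0.02899526, 0.        , 0.        , 0.        , 0.        ]), 'extrinsics': arra
[... 677 characters left out ...]
7206,  0.54561126],
       [ 0.        ,  0.        ,  0.        ,  1.        ]])}
wrist {'intrinsics': array([[308.716272  ,   0.        , 256.03725242],
       [  0.        , 308.716272  , 193.22197045],
       [  0.        ,   0.        ,   1.        ]]), 'distortion': array([-0.01961112,  0.        ,  0.        ,  0.        ,  0.        ]), 'hand_eye': array([[ 9.99999928e-01,  3.21206839e-04,  2.00501541e-04,
        -6.08029653e-04],
       [-9.61402025e-05, -2.96780413e-01,  9.54945746e-01,
        -1.61240890e-01],
       [ 3.66240035e-04, -9.54945697e-01, -2.96780360e-01,
         8.05925474e-02],
       [ 0.00000000e+00,  0.00000000e+00,  0.00000000e+00,
         1.00000000e+00]])}
```

View pics/scene0.png

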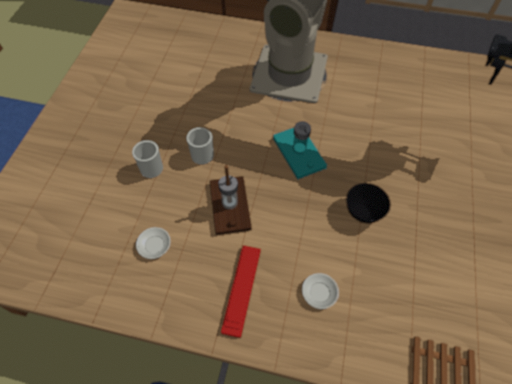

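View pics/side0.png

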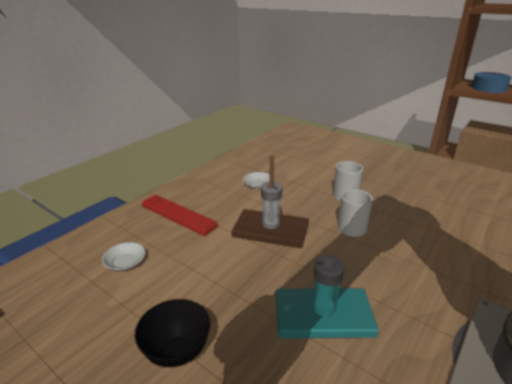

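View pics/wrist0.png

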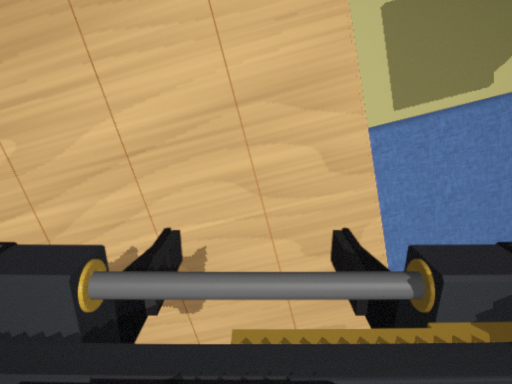

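```bash
cat > h.py <<'E'
import numpy as np, cv2
from station import env, imaging
def ray(c,uv,T=None):
    T=c["extrinsics"] if T is None else T
    p=cv2.undistortPoints(np.array([[uv]],float),c["intrinsics"],c["distortion"])[0,0]
    d=T[:3,:3]@np.array([p[0],p[1],1.]); return T[:3,3],d/np.linalg.norm(d)
def plane(c,uv,z,T=None):
    o,d=ray(c,uv,T); return o+d*(z-o[2])/d[2]
def tri(r1,r2):
    A=np.zeros((3,3));b=np.zeros(3)
    for o,d in (r1,r2):
        P=np.eye(3)-np.outer(d,d);A+=P;b+=P@o
    x=np.linalg.solve(A,b); return x,[np.linalg.norm((np.eye(3)-np.outer(d,d))@(x-o)) for o,d in (r1,r2)]
def wristT(c,s):
    W=np.eye(4);W[:3,:3]=s["tcp_rot"];W[:3,3]=s["tcp_pos"]; return W@c["hand_eye"]
def proj(c,p,T=None):
    T=c["extrinsics"] if T is None else T
    Ti=np.linalg.inv(T); rv=cv2.Rodrigues(Ti[:3,:3])[0]
    return cv2.projectPoints(np.array([p],float),rv,Ti[:3,3],c["intrinsics"],c["distortion"])[0][0,0]
def crop(im,x0,y0,x1,y1,k,name):
    cv2.imwrite("pics/"+name,cv2.resize(im[y0:y1,x0:x1,::-1],None,fx=k,fy=k,interpolation=cv2.INTER_CUBIC))
E
python3 - <<'E'
from h import *
c=imaging.capture("scene");crop(c["img"],120,110,280,270,5 and 3.7,"sc1.png")
c=imaging.capture("side");crop(c["img"],220,140,400,280,4.2,"sd1.png")
E
```

```text
(no output)
```

View pics/sc1.png

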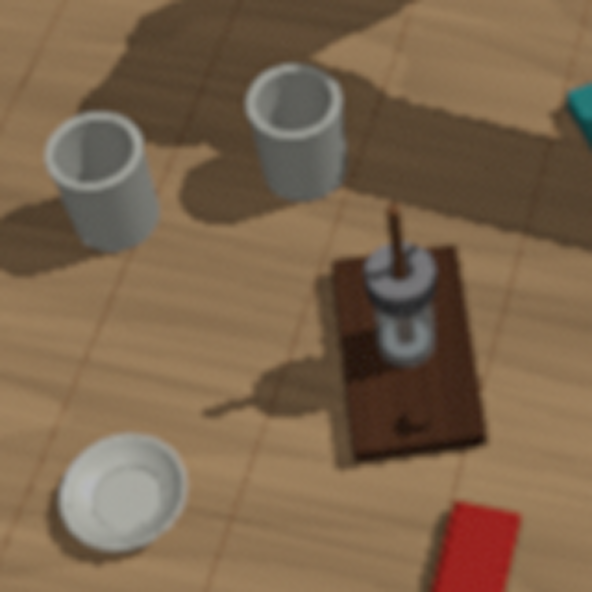

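View pics/sd1.png

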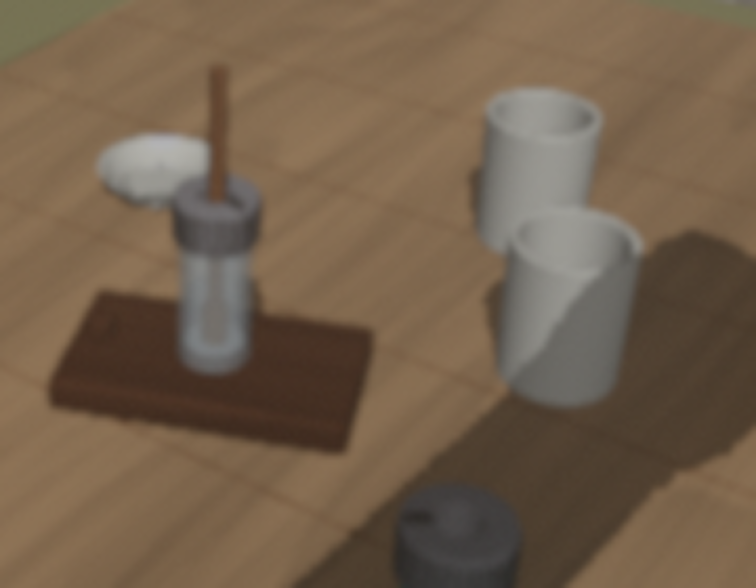

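Run:
```python
from h import *
np.set_printoptions(precision=4,suppress=True)
c=imaging.capture("scene");d=imaging.capture("side")
S=lambda u,v:(u/3.7+120,v/3.7+110)
D=lambda u,v:(u/4.2+220,v/4.2+140)
print("cupA",plane(c,S(97,152),.09),"cupB",plane(c,S(295,101),.09), "side far",plane(d,D(543,115),.09),"near",plane(d,D(575,243),.09))
print("cap",plane(c,S(400,275),.126),plane(d,D(218,203),.126),tri(ray(c,S(400,275)),ray(d,D(218,203))))
print("mud",tri(ray(c,S(394,208)),ray(d,D(219,68))))
tr=[plane(c,S(*p),.022) for p in [(333,262),(456,247),(486,437),(356,455)]]
print("tray",np.array(tr),np.mean(tr,0),"knob",plane(c,S(408,422),.036))
print("bowl etc",plane(c,(368,197),.06),plane(c,(153,241),.02),plane(c,(320,287),.02))
```

```text
cupA [ 0.4876 -0.3171  0.09  ] cupB [ 0.406  -0.1864  0.09  ] side far [ 0.4821 -0.3173  0.09  ] near [ 0.4001 -0.1835  0.09  ]
cap [ 0.5615 -0.0579  0.126 ] [ 0.5473 -0.0513  0.126 ] (array([ 0.5555, -0.0609,  0.1179]), [np.float64(0.0015034741350270628), np.float64(0.001503474135027071)])
mud (array([ 0.555 , -0.0603,  0.199 ]), [np.float64(0.000725136000583342), np.float64(0.00072513600058329)])
tray [[ 0.5005 -0.134   0.022 ]
 [ 0.4649 -0.0448  0.022 ]
 [ 0.619   0.0167  0.022 ]
 [ 0.6547 -0.0708  0.022 ]] [ 0.5598 -0.0582  0.022 ] knob [ 0.6271 -0.0389  0.036 ]
bowl etc [0.4737 0.3045 0.06  ] [ 0.7148 -0.2267  0.02  ] [0.7357 0.2203 0.02  ]
```

```bash
python3 -m creep '[[[0.05,-0.08,0.03],[0,0,-0.0358]],[[0.1,-0.16,0.06],[0,0,-0.0715]],[[0.15,-0.245,0.09],[0,0,-0.107]],[[0.2,-0.33,0.12],[0,0,-0.143]],[[0.25,-0.41,0.15],[0,0,-0.179]],[[0.3,-0.49,0.17],[0,0,-0.215]],[[0.35,-0.575,0.19],[0,0,-0.25]],[[0.4,-0.66,0.2],[0,0,-0.286]],[[0.45,-0.74,0.2],[0,0,-0.322]],[[0.5,-0.825,0.2],[0,0,-0.358]]]' 100 20
python3 - <<'E'
from h import *
s=env.read_state();print(s["qpos"],s["tcp_pos"],s["tcp_rot"])
E
```

```text
clock: 1.18
tcp_pos: [0.3558, 0.2739, 0.3031]
tcp_rot: [[0.825, 0.001, -0.565], [0.565, 0.001, 0.825], [0.001, -1.0, 0.001]]
ft_force: [0.9, 1.0, -0.5]
gripper_width: 0.0869
[-1.00590621 -0.10855727  0.22889486  1.77593853  0.02427121  1.4700405
 -0.18002945] [0.35575706 0.27393971 0.30309027] [[ 8.24944771e-01  6.82371987e-04 -5.65212932e-01]
 [ 5.65211870e-01  1.28756873e-03  8.24944776e-01]
 [ 1.29066970e-03 -9.99998938e-01  6.76488344e-04]]
```

```bash
python3 -m creep '[[[0.05,-0.083,0],[0,0,-0.0358]],[[0.1,-0.166,0],[0,0,-0.0715]],[[0.15,-0.25,0],[0,0,-0.107]],[[0.2,-0.33,0],[0,0,-0.143]],[[0.25,-0.416,0],[0,0,-0.179]],[[0.3,-0.5,0],[0,0,-0.215]],[[0.35,-0.58,0],[0,0,-0.25]],[[0.4,-0.665,0],[0,0,-0.286]],[[0.45,-0.75,0],[0,0,-0.322]],[[0.47,-0.83,0],[0,0,-0.358]]]'
python3 - <<'E'
from h import *
s=env.read_state();print(s["qpos"],s["tcp_pos"],s["tcp_rot"])
c=imaging.capture("wrist");cv2.imwrite("pics/w1.png",c["img"][:,:,::-1])
E
```

```text
clock: 2.02
tcp_pos: [0.5445, -0.0584, 0.3025]
tcp_rot: [[0.993, 0.001, 0.115], [-0.115, -0.001, 0.993], [0.001, -1.0, -0.001]]
ft_force: [0.8, 1.2, 0.1]
gripper_width: 0.0873
[-0.59187602  0.13288431  0.68919721  1.57139179 -0.0840814   1.46678086
 -0.01354419] [ 0.54449733 -0.05837979  0.30254972] [[ 9.93372420e-01  9.12052658e-04  1.14936517e-01]
 [-1.14935786e-01 -8.17296715e-04  9.93372587e-01]
 [ 9.99945346e-04 -9.99999250e-01 -7.07052527e-04]]
```

View pics/w1.png

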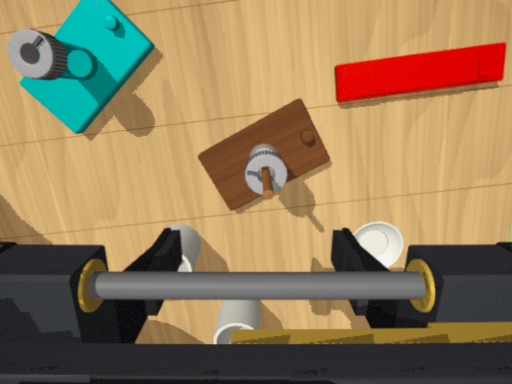

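Run:
```python
from h import *
im=cv2.imread("pics/w1.png")[:,:,::-1];crop(im,190,90,340,220,5,"w1z.png")
```

```text
(no output)
```

View pics/w1z.png

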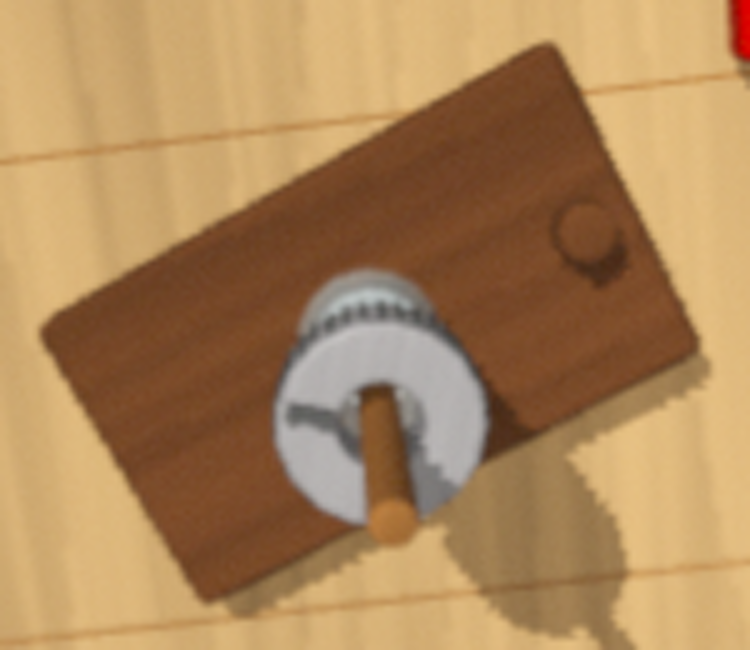

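Run:
```python
from h import *
np.set_printoptions(precision=4,suppress=True)
s=env.read_state();c=imaging.capture("wrist");T=wristT(c,s)
Z=lambda u,v:(u/5+190,v/5+90)
print("mudtop",[plane(c,Z(391,522),z,T) for z in (.199,.203)])
cc=plane(c,Z(381,421),.126,T);rib=plane(c,Z(300,412),.128,T)
tr=np.array([plane(c,Z(*p),.022,T) for p in [(45,333),(550,43),(697,347),(208,600)]])
kn=plane(c,Z(585,232),.036,T)
print("cap",cc,"rib",rib,"knob",kn,"tray",tr.mean(0),tr)
a=lambda v:np.degrees(np.arctan2(v[1],v[0]))
ty=a(tr[1]-tr[0]+tr[2]-tr[3]);print("yaw",ty,"ribang",a(rib-cc),(a(rib-cc)-ty)%360,np.radians((a(rib-cc)-ty)%360),"knob-c",a(kn-tr.mean(0)))
```

```text
mudtop [array([ 0.5559, -0.0699,  0.199 ]), array([ 0.5559, -0.0686,  0.203 ])]
cap [ 0.5567 -0.0693  0.126 ] rib [ 0.539  -0.0645  0.128 ] knob [ 0.619  -0.0459  0.036 ] tray [ 0.5571 -0.0704  0.022 ] [[ 0.4639 -0.0568  0.022 ]
 [ 0.6157  0.0046  0.022 ]
 [ 0.6508 -0.0851  0.022 ]
 [ 0.4982 -0.1442  0.022 ]]
yaw 21.607037360133397 ribang 164.60668439831193 142.99964703817852 2.4958146700059727 knob-c 21.564911736217454
```

Run:
```python
from h import *
s=env.read_state();print(s["tcp_pos"],s["clock"],s["joint_vel"].round(3))
c=imaging.capture("wrist");crop(c["img"],190,90,340,220,5,"w2z.png")
```

```text
[ 0.54338035 -0.06297656  0.30267093] 2.1167 [-0.049 -0.031 -0.082  0.026 -0.002  0.011 -0.007]
```

View pics/w2z.png

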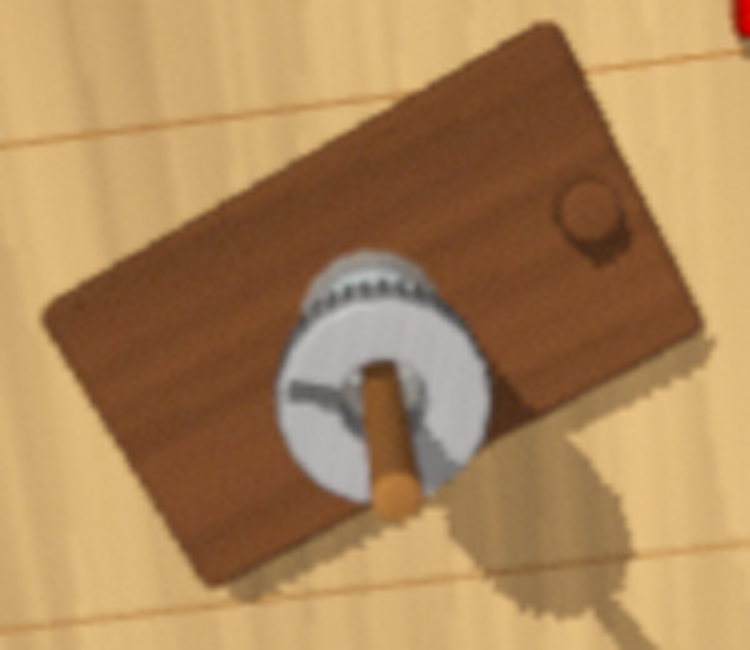

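Run:
```python
from h import *
np.set_printoptions(precision=4,suppress=True)
s=env.read_state();c=imaging.capture("wrist");print(s["tcp_pos"])
s["tcp_pos"]=np.array([0.54338035,-0.06297656,0.30267093]);T=wristT(c,s)
Z=lambda u,v:(u/5+190,v/5+90)
print("mudtop",[plane(c,Z(396,499),z,T) for z in (.199,.203)])
cc=plane(c,Z(384,399),.126,T);rib=plane(c,Z(300,390),.128,T)
print(cc,rib,plane(c,Z(590,210),.036,T))
tr=np.array([plane(c,Z(*p),.022,T) for p in [(45,315),(550,22),(700,325),(212,583)]]);print(tr.mean(0))
```

```text
[ 0.5431 -0.0597  0.3025]
mudtop [array([ 0.5565, -0.0626,  0.199 ]), array([ 0.5565, -0.0614,  0.203 ])]
[ 0.557  -0.0611  0.126 ] [ 0.5387 -0.0564  0.128 ] [ 0.6196 -0.036   0.036 ]
[ 0.5573 -0.0613  0.022 ]
```

```bash
python3 -m creep '[[[0.02,-0.005,0],[0,0,0]],[[0.034,-0.008,0],[0,0,0]],[[0.034,-0.008,-0.02],[0,0,0]],[[0.034,-0.008,-0.07],[0,0,0]],[[0.034,-0.008,-0.14],[0,0,0]],[[0.034,-0.008,-0.21],[0,0,0]],[[0.034,-0.008,-0.28],[0,0,0]],[[0.034,-0.008,-0.34],[0,0,0]],[[0.034,-0.008,-0.375],[0,0,0]],[[0.034,-0.008,-0.385],[0,0,0]]]' 100 20
python3 - <<'E'
from h import *
s=env.read_state()
c=imaging.capture("side");crop(c["img"],200,100,380,260,4,"sd2.png")
print(s["tcp_pos"])
E
```

```text
clock: 3.05
tcp_pos: [0.555, -0.0588, 0.1454]
tcp_rot: [[0.994, -0.004, 0.11], [-0.11, -0.0, 0.994], [-0.004, -1.0, -0.001]]
ft_force: [-0.3, -0.1, 0.0]
gripper_width: 0.0871
[ 0.55503197 -0.05882812  0.14543702]
```

View pics/sd2.png

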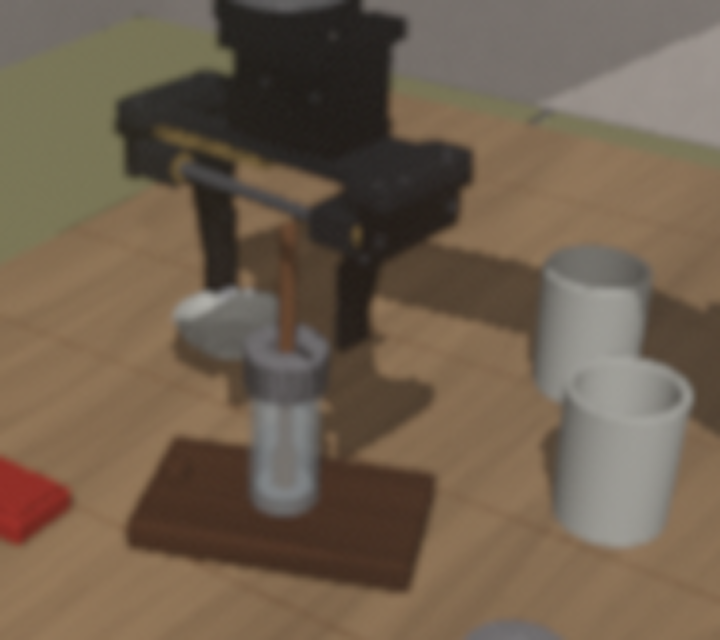

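```bash
python3 -m creep '[[[0,0,0],[0,0,0]],[[0,0,0],[0,0,0]],[[0,0,0],[0,0,0]],[[0,0,0],[0,0,0]],[[0,0,0],[0,0,0]],[[0,0,0],[0,0,0]],[[0,0,0],[0,0,0]],[[0,0,0],[0,0,0]],[[0,0,0],[0,0,0]],[[0,0,0],[0,0,0]]]' 0 20
python3 - <<'E'
from h import *
s=env.read_state()
c=imaging.capture("side");crop(c["img"],200,100,380,260,4,"sd3.png")
print(s["tcp_pos"])
E
```

```text
clock: 3.93
tcp_pos: [0.5567, -0.0598, 0.1486]
tcp_rot: [[0.994, 0.0, 0.112], [-0.112, 0.0, 0.994], [0.0, -1.0, 0.0]]
ft_force: [-0.6, -0.3, 0.3]
gripper_width: 0.0287
[ 0.55670028 -0.0597639   0.14858355]
```

View pics/sd3.png

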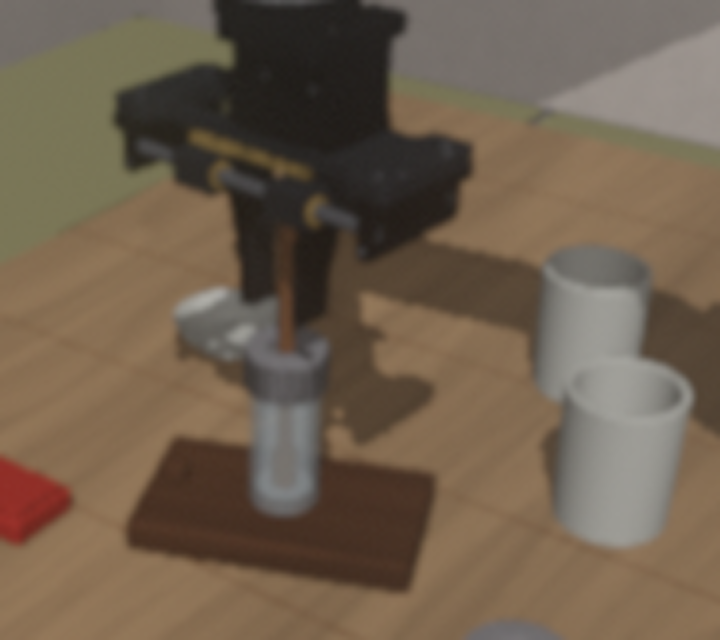

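```bash
python3 -m creep '[[[0,0,0],[0,0,0]],[[0,0,0],[0,0,0]],[[0,0,0],[0,0,0]],[[0,0,0],[0,0,0]],[[0,0,0],[0,0,0]],[[0,0,0],[0,0,0]],[[0,0,0],[0,0,0]],[[0,0,0],[0,0,0]],[[0,0,0],[0,0,0]],[[0,0,0],[0,0,0]]]' 0 20
python3 - <<'E'
from h import *
s=env.read_state()
c=imaging.capture("side");crop(c["img"],200,100,380,260,4,"sd4.png")
print(s["tcp_pos"])
E
```

```text
clock: 4.82
tcp_pos: [0.5567, -0.0597, 0.1486]
tcp_rot: [[0.994, 0.0, 0.112], [-0.112, -0.0, 0.994], [0.0, -1.0, 0.0]]
ft_force: [-0.4, -0.4, -0.2]
gripper_width: 0.0096
[ 0.55669059 -0.05973035  0.14857109]
```

View pics/sd4.png

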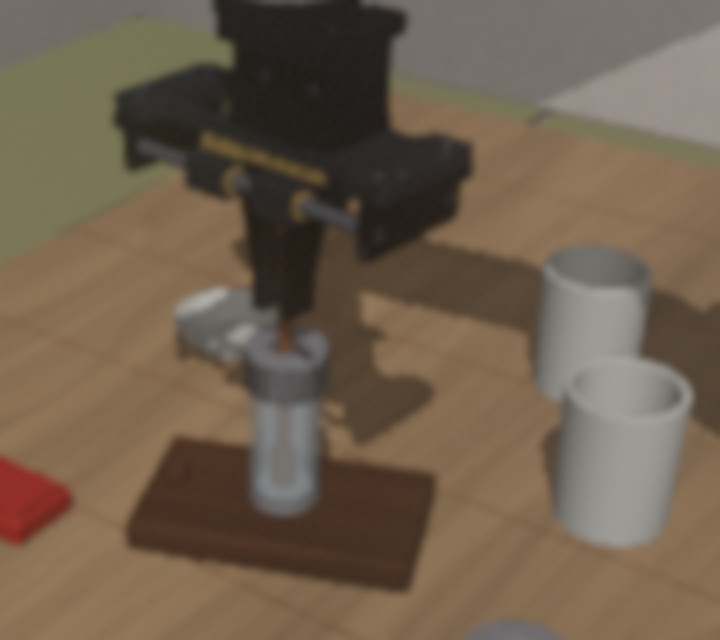

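```bash
python3 -m creep '[[[0,0,0.01],[0,0,0]],[[0,0,0.04],[0,0,0]],[[0,0,0.08],[0,0,0]],[[0,0,0.12],[0,0,0]],[[0,0,0.16],[0,0,0]],[[0,0,0.21],[0,0,0]],[[0,0,0.26],[0,0,0]],[[0,0,0.3],[0,0,0]],[[0,0,0.33],[0,0,0]],[[0,0,0.34],[0,0,0]]]' 0 20
python3 - <<'E'
from h import *
s=env.read_state()
c=imaging.capture("side");cv2.imwrite("pics/sd5.png",cv2.resize(c["img"][50:350,150:450,::-1],None,fx=2,fy=2))
c=imaging.capture("scene");crop(c["img"],110,80,290,240,4,"sc5.png")
print(s["tcp_pos"])
E
```

```text
clock: 5.7
tcp_pos: [0.5574, -0.0599, 0.2872]
tcp_rot: [[0.994, 0.003, 0.112], [-0.112, 0.0, 0.994], [0.003, -1.0, 0.001]]
ft_force: [0.3, 0.3, -0.0]
gripper_width: 0.0096
[ 0.55739534 -0.05994431  0.28721176]
```

View pics/sd5.png

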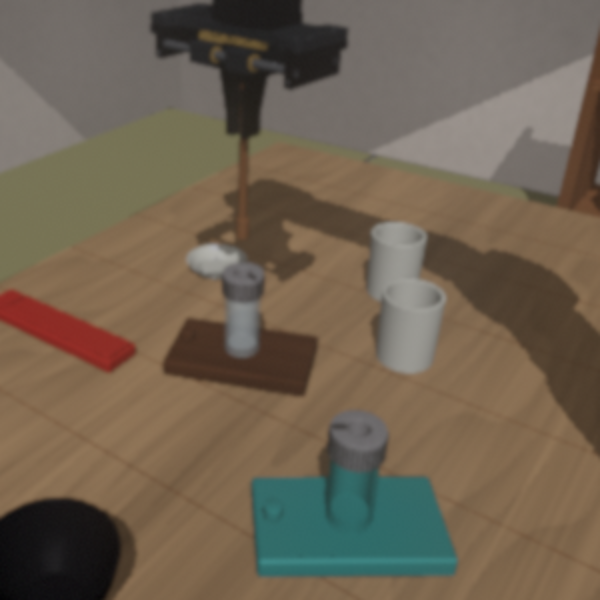

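View pics/sc5.png

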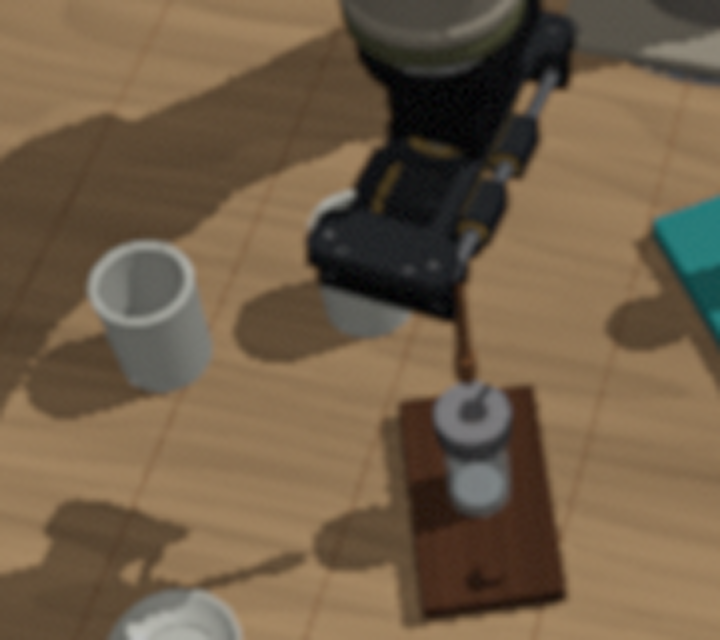

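Run:
```python
from h import *
c=imaging.capture("scene");d=imaging.capture("side");print(env.read_state()["tcp_pos"])
print(tri(ray(c,(145.75,151.4)),ray(d,(543/4.2+220,114.5/4.2+140))),plane(c,(145.75,151.4),.09))
```

```text
[ 0.55635013 -0.05964049  0.28378731]
(array([ 0.48506215, -0.32110946,  0.08668159]), [np.float64(0.0018332572684072667), np.float64(0.0018332572684073467)]) [ 0.48895965 -0.31797439  0.09      ]
```

```bash
python3 -m creep '[[[-0.004,-0.015,0],[0,0,0]],[[-0.015,-0.055,0],[0,0,0]],[[-0.035,-0.13,0],[0,0,0]],[[-0.06,-0.22,0],[0,0,0]],[[-0.085,-0.31,0],[0,0,0]],[[-0.11,-0.4,0],[0,0,0]],[[-0.135,-0.49,0],[0,0,0]],[[-0.155,-0.57,0],[0,0,0]],[[-0.17,-0.625,0],[0,0,0]],[[-0.178,-0.65,0],[0,0,0]]]' 0 20
python3 -m creep '[[[0,0,-0.02],[0,0,0]],[[0,0,-0.06],[0,0,0]],[[0,0,-0.1],[0,0,0]],[[0,0,-0.13],[0,0,0]],[[0,0,-0.15],[0,0,0]],[[0,0,-0.16],[0,0,0]],[[0,0,-0.16],[0,0,0]],[[0,0,-0.16],[0,0,0]],[[0,0,-0.16],[0,0,0]],[[0,0,-0.16],[0,0,0]]]' 0 20
python3 - <<'E'
from h import *
s=env.read_state();print(s["tcp_pos"],s["qpos"])
c=imaging.capture("side");cv2.imwrite("pics/sd6.png",cv2.resize(c["img"][50:270,260:480,::-1],None,fx=2.7,fy=2.7))
c=imaging.capture("scene");crop(c["img"],80,60,240,210,4,"sc6.png")
E
```

```text
clock: 6.73
tcp_pos: [0.4829, -0.3237, 0.284]
tcp_rot: [[0.993, -0.001, 0.117], [-0.117, -0.001, 0.993], [-0.001, -1.0, -0.001]]
ft_force: [-0.1, 0.3, -0.5]
gripper_width: 0.0094
clock: 7.57
tcp_pos: [0.4858, -0.3199, 0.2213]
tcp_rot: [[0.994, 0.001, 0.112], [-0.112, -0.0, 0.994], [0.001, -1.0, -0.0]]
ft_force: [-0.5, 0.0, -0.8]
gripper_width: 0.0095
[ 0.48580686 -0.31992112  0.22127501] [-0.18368599  0.298296    0.84296093  1.62057278 -0.22859605  1.32437811
  0.58121589]
```

View pics/sd6.png

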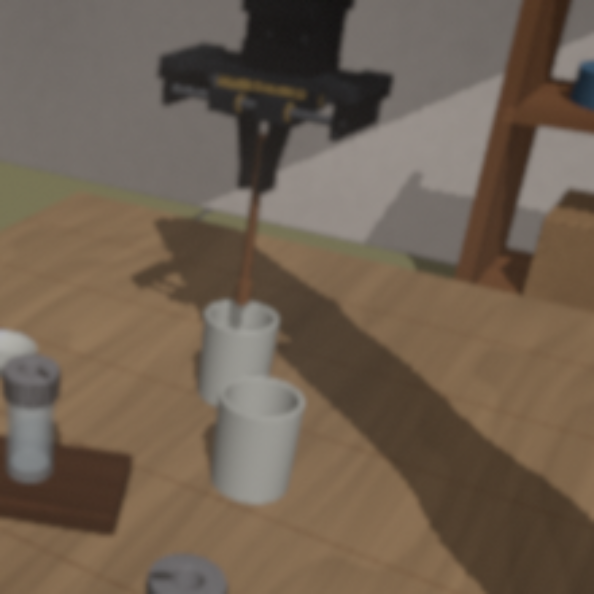

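View pics/sc6.png

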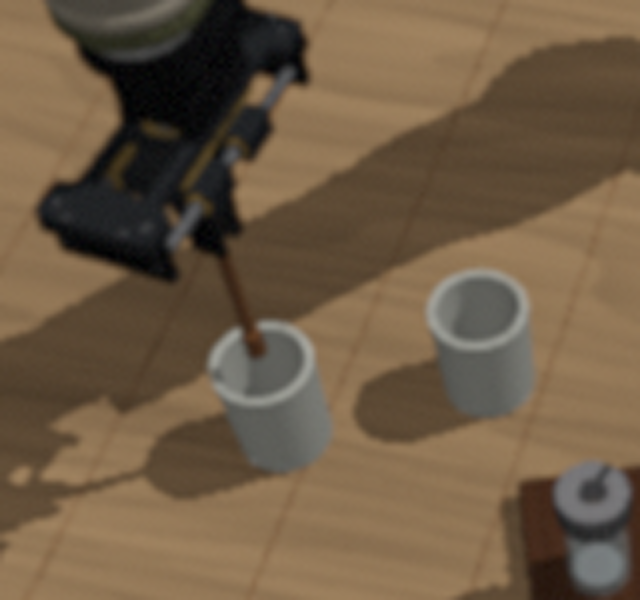

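Run:
```python
from h import *
s=env.read_state();print(s["tcp_pos"])
c=imaging.capture("scene");d=imaging.capture("side");
Sc=lambda u,v:(80+u/4,60+v/4); Sd=lambda u,v:(260+u/2.7,50+v/2.7)
print("shoulder",tri(ray(c,Sc(254,334)),ray(d,Sd(243,297))))
print("tip",tri(ray(c,Sc(224,258)),ray(d,Sd(257,190))))
print("cup",tri(ray(c,Sc(262,364)),ray(d,Sd(241,321))))
```

```text
[ 0.48569374 -0.31989057  0.22105518]
shoulder (array([ 0.48204748, -0.32078282,  0.11231392]), [np.float64(0.0027481176971131983), np.float64(0.0027481176971134286)])
tip (array([ 0.48845344, -0.31878368,  0.21448512]), [np.float64(0.0066697667117008325), np.float64(0.006669766711700908)])
cup (array([ 0.48349574, -0.32232414,  0.0831123 ]), [np.float64(0.00013812578455066018), np.float64(0.00013812578455070664)])
```

```bash
python3 -m creep '[[[0,0,-0.02],[0,0,0]],[[0,0,-0.05],[0,0,0]],[[0,0,-0.08],[0,0,0]],[[0,0,-0.11],[0,0,0]],[[0,0,-0.14],[0,0,0]],[[0,0,-0.17],[0,0,0]],[[0,0,-0.195],[0,0,0]],[[0,0,-0.21],[0,0,0]],[[0,0,-0.218],[0,0,0]],[[0,0,-0.22],[0,0,0]]]' 0 20
python3 -m creep '[[[0,0,0],[0,0,0]],[[0,0,-0.002],[0,0,0]],[[0,0,-0.004],[0,0,0]],[[0,0,-0.006],[0,0,0]],[[0,0,-0.008],[0,0,0]],[[0,0,-0.01],[0,0,0]],[[0,0,-0.012],[0,0,0]],[[0,0,-0.012],[0,0,0]],[[0,0,-0.012],[0,0,0]],[[0,0,-0.012],[0,0,0]]]' 0 20
python3 - <<'E'
from h import *
s=env.read_state();print(s["tcp_pos"],s["qpos"])
c=imaging.capture("side");cv2.imwrite("pics/sd7.png",cv2.resize(c["img"][50:270,260:480,::-1],None,fx=2.7,fy=2.7))
c=imaging.capture("scene");crop(c["img"],80,60,240,210,4,"sc7.png")
E
```

```text
clock: 8.6
tcp_pos: [0.4853, -0.3197, 0.132]
tcp_rot: [[0.994, -0.001, 0.112], [-0.112, 0.0, 0.994], [-0.001, -1.0, 0.0]]
ft_force: [-0.3, 0.1, 0.4]
gripper_width: 0.0097
clock: 9.43
tcp_pos: [0.4855, -0.3197, 0.1278]
tcp_rot: [[0.994, 0.0, 0.112], [-0.112, -0.0, 0.994], [0.0, -1.0, -0.0]]
ft_force: [-0.1, 0.2, -0.2]
gripper_width: 0.0096
[ 0.48551126 -0.319745    0.12779282] [-0.14473206  0.38733705  0.80358451  1.73351787 -0.30255366  1.14965658
  0.63531368]
```

View pics/sd7.png

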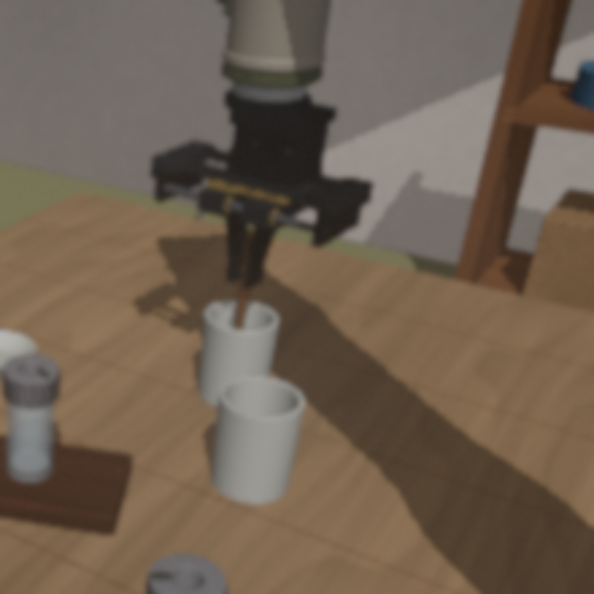

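View pics/sc7.png

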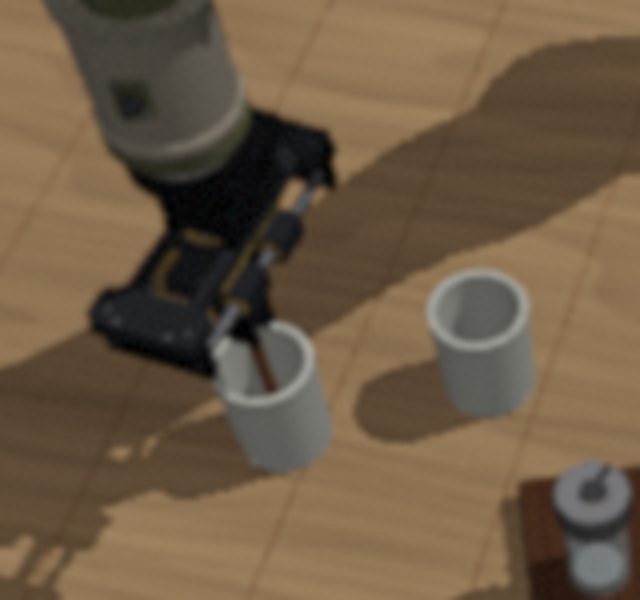

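```bash
python3 -m creep '[[[0,0,-0.001],[0,0,0]],[[0,0,-0.002],[0,0,0]],[[0,0,-0.003],[0,0,0]],[[0,0,-0.004],[0,0,0]],[[0,0,-0.005],[0,0,0]],[[0,0,-0.006],[0,0,0]],[[0,0,-0.006],[0,0,0]],[[0,0,-0.006],[0,0,0]],[[0,0,-0.006],[0,0,0]],[[0,0,-0.006],[0,0,0]]]' 0 20
```

```text
clock: 10.37
tcp_pos: [0.4855, -0.3198, 0.1255]
tcp_rot: [[0.994, 0.0, 0.112], [-0.112, -0.0, 0.994], [0.0, -1.0, -0.0]]
ft_force: [0.7, 0.5, 2.7]
gripper_width: 0.0092
```

```bash
python3 -m creep '[[[0,0,0],[0,0,0]],[[0,0,0],[0,0,0]],[[0,0,0],[0,0,0]],[[0,0,0],[0,0,0]],[[0,0,0],[0,0,0]],[[0,0,0],[0,0,0]],[[0,0,0],[0,0,0]],[[0,0,0],[0,0,0]],[[0,0,0],[0,0,0]],[[0,0,0],[0,0,0]]]' 55 20
python3 - <<'E'
from h import *
s=env.read_state();print(s["tcp_pos"],s["qpos"])
c=imaging.capture("side");cv2.imwrite("pics/sd8.png",cv2.resize(c["img"][50:270,260:480,::-1],None,fx=2.7,fy=2.7))
c=imaging.capture("wrist");cv2.imwrite("pics/w8.png",c["img"][:,:,::-1])
E
```

```text
clock: 11.2
tcp_pos: [0.4855, -0.3197, 0.1254]
tcp_rot: [[0.994, 0.0, 0.112], [-0.112, -0.0, 0.994], [0.0, -1.0, -0.0]]
ft_force: [-0.0, 0.4, 0.0]
gripper_width: 0.0476
[ 0.48550159 -0.31974831  0.12537905] [-0.14342149  0.39009091  0.80224808  1.73593836 -0.30490399  1.1452157
  0.63692194]
```

View pics/sd8.png

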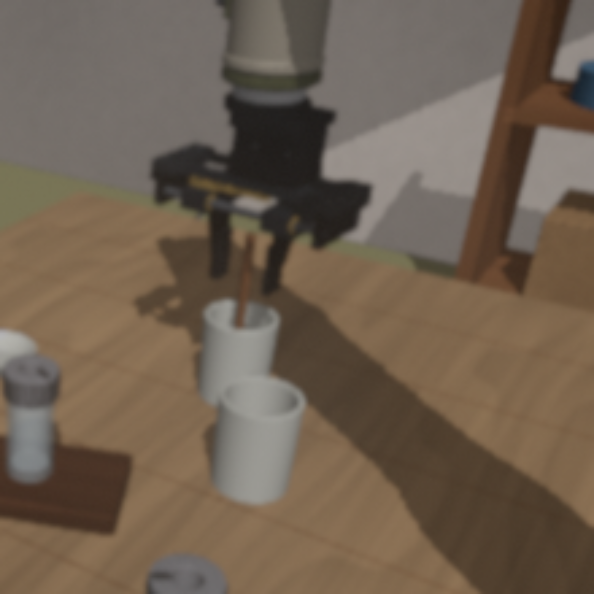

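View pics/w8.png

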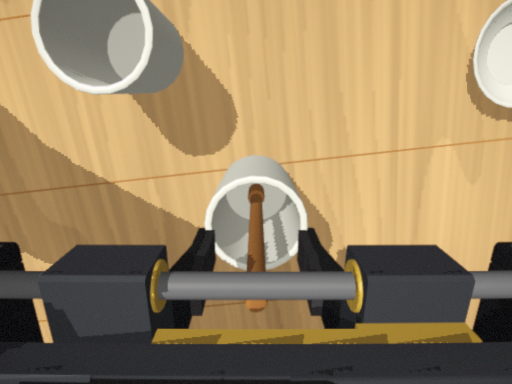

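```bash
python3 -m creep '[[[0,0,0.01],[0,0,0]],[[0,0,0.04],[0,0,0]],[[0,0,0.08],[0,0,0]],[[0,0,0.13],[0,0,0]],[[0,0,0.18],[0,0,0]],[[0,0,0.23],[0,0,0]],[[0,0,0.28],[0,0,0]],[[0,0,0.33],[0,0,0]],[[0,0,0.37],[0,0,0]],[[0,0,0.38],[0,0,0]]]' 100 20
python3 - <<'E'
from h import *
s=env.read_state();print(s["tcp_pos"],s["qpos"])
c=imaging.capture("side");cv2.imwrite("pics/sd9.png",cv2.resize(c["img"][50:270,260:480,::-1],None,fx=2.7,fy=2.7))
c=imaging.capture("wrist");cv2.imwrite("pics/w9.png",c["img"][:,:,::-1])
E
```

```text
clock: 12.13
tcp_pos: [0.4861, -0.3206, 0.2811]
tcp_rot: [[0.994, 0.004, 0.112], [-0.112, -0.002, 0.994], [0.004, -1.0, -0.001]]
ft_force: [0.3, 0.1, 0.4]
gripper_width: 0.087
[ 0.48614744 -0.32061445  0.28105782] [-0.19570679  0.26284047  0.85927116  1.52855765 -0.2010787   1.43736883
  0.56009557]
```

View pics/sd9.png

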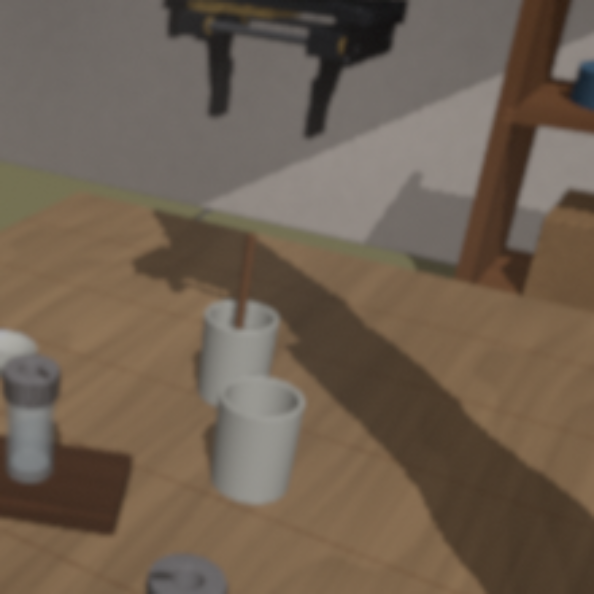

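View pics/w9.png

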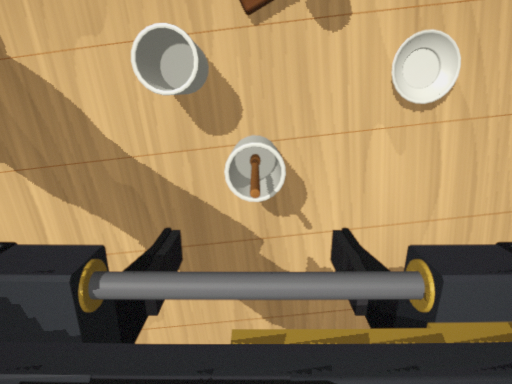

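```bash
python3 -m creep '[[[0.005,0.02,0],[0,0,0.02]],[[0.02,0.07,0],[0,0,0.07]],[[0.04,0.14,0],[0,0,0.12]],[[0.06,0.22,0],[0,0,0.17]],[[0.085,0.31,0],[0,0,0.22]],[[0.11,0.4,0],[0,0,0.27]],[[0.135,0.49,0],[0,0,0.32]],[[0.155,0.57,0],[0,0,0.37]],[[0.172,0.625,0],[0,0,0.42]],[[0.179,0.648,0],[0,0,0.46]]]' 100 20
python3 -m creep '[[[0,0,0],[0,0,0.05]],[[0,0,0],[0,0,0.1]],[[0,0,0],[0,0,0.15]],[[0,0,0],[0,0,0.2]],[[0,0,0],[0,0,0.25]],[[0,0,0],[0,0,0.3]],[[0,0,0],[0,0,0.35]],[[0,0,0],[0,0,0.39]],[[0,0,0],[0,0,0.41]],[[0,0,0],[0,0,0.41]]]' 100 20
python3 -m creep '[[[0,0,0],[0,0,0]],[[0,0,0],[0,0,0]],[[0,0,0],[0,0,0]],[[0,0,0],[0,0,0]],[[0,0,0],[0,0,0]],[[0,0,0],[0,0,0]],[[0,0,0],[0,0,0]],[[0,0,0],[0,0,0]],[[0,0,0],[0,0,0]],[[0,0,0],[0,0,0]]]' 100 20
python3 - <<'E'
from h import *
s=env.read_state();print(s["tcp_pos"],s["tcp_rot"],s["qpos"])
c=imaging.capture("wrist");cv2.imwrite("pics/w10.png",c["img"][:,:,::-1])
E
```

```text
clock: 13.07
tcp_pos: [0.5572, -0.0549, 0.2758]
tcp_rot: [[0.681, -0.002, -0.732], [0.732, 0.001, 0.681], [-0.001, -1.0, 0.002]]
ft_force: [-0.2, 0.2, 0.5]
gripper_width: 0.087
clock: 13.9
tcp_pos: [0.5565, -0.0598, 0.2762]
tcp_rot: [[-0.061, -0.002, -0.998], [0.998, -0.0, -0.061], [0.0, -1.0, 0.002]]
ft_force: [-0.6, -0.4, -0.6]
gripper_width: 0.087
clock: 14.73
tcp_pos: [0.5571, -0.0606, 0.2774]
tcp_rot: [[-0.057, -0.0, -0.998], [0.998, 0.0, -0.057], [0.0, -1.0, 0.0]]
ft_force: [-0.5, 0.3, -0.6]
gripper_width: 0.0869
[ 0.55709282 -0.06055231  0.27738023] [[-5.71319917e-02 -1.79160842e-05 -9.98366634e-01]
 [ 9.98366630e-01  8.52449894e-05 -5.71319931e-02]
 [ 8.61293347e-05 -9.99999996e-01  1.30166046e-05]] [-0.42532061  0.16722608  0.51776925  1.57565219 -0.08349816  1.42084385
  1.72689264]
```

View pics/w10.png

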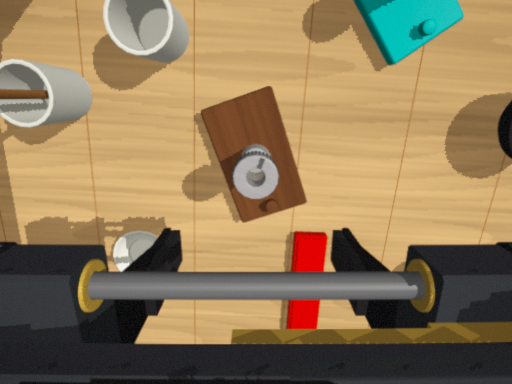

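Run:
```python
from h import *
im=cv2.imread("pics/w10.png")[:,:,::-1];crop(im,190,80,320,230,4,"w10z.png")
s=env.read_state();c=imaging.capture("wrist");T=wristT(c,s)
```

```text
(no output)
```

View pics/w10z.png

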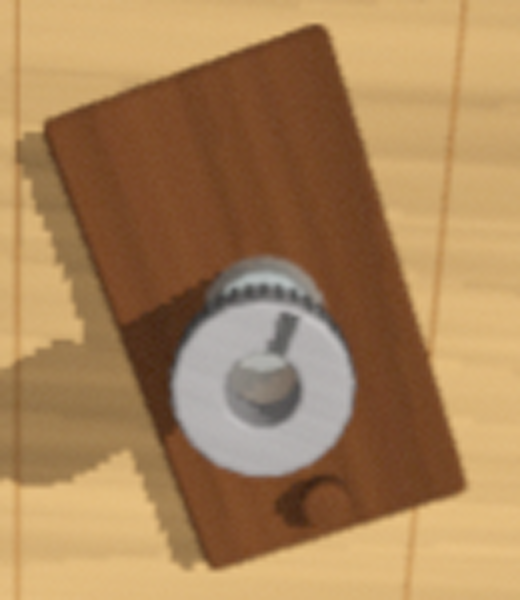

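Run:
```python
from h import *
np.set_printoptions(precision=4,suppress=True)
s=env.read_state();c=imaging.capture("wrist");T=wristT(c,s);print(s["tcp_pos"])
Z=lambda u,v:(u/4+190,v/4+80)
cc=plane(c,Z(264,385),.126,T);rib=plane(c,Z(283,334),.129,T)
tr=np.array([plane(c,Z(*p),.022,T) for p in [(46,125),(318,28),(466,487),(215,567)]])
a=lambda v:np.degrees(np.arctan2(v[1],v[0]))
ty=a(tr[2]-tr[1]+tr[3]-tr[0]);kn=plane(c,Z(326,505),.036,T)
print(cc,rib,tr.mean(0),kn,"yaw",ty,a(kn-tr.mean(0)),"rib",a(rib-cc),np.radians((a(rib-cc)-ty)%360))
```

```text
[ 0.5571 -0.0605  0.2774]
[ 0.5549 -0.0616  0.126 ] [ 0.5405 -0.0576  0.129 ] [ 0.5562 -0.0615  0.022 ] [ 0.619  -0.0365  0.036 ] yaw 22.491308267130947 21.758747049749253 rib 164.38616496979768 2.476532441107079
```

```bash
python3 -m creep '[[[-0.003,-0.002,-0.02],[0,0,0]],[[-0.003,-0.002,-0.07],[0,0,0]],[[-0.003,-0.002,-0.13],[0,0,0]],[[-0.003,-0.002,-0.2],[0,0,0]],[[-0.003,-0.002,-0.27],[0,0,0]],[[-0.003,-0.002,-0.33],[0,0,0]],[[-0.003,-0.002,-0.385],[0,0,0]],[[-0.003,-0.002,-0.43],[0,0,0]],[[-0.003,-0.002,-0.45],[0,0,0]],[[-0.003,-0.002,-0.457],[0,0,0]]]' 100 30
python3 -m creep '[[[0,0,0],[0,0,0]],[[0,0,0],[0,0,0]],[[0,0,0],[0,0,0]],[[0,0,0],[0,0,0]],[[0,0,0],[0,0,0]],[[0,0,0],[0,0,0]],[[0,0,0],[0,0,0]],[[0,0,0],[0,0,0]],[[0,0,0],[0,0,0]],[[0,0,0],[0,0,0]]]' 0 30
python3 - <<'E'
from h import *
s=env.read_state();print(s["tcp_pos"],s["qpos"],s["wrist_torque"],s["gripper_width"])
c=imaging.capture("side");cv2.imwrite("pics/sd11.png",cv2.resize(c["img"][80:280,180:380,::-1],None,fx=3,fy=3))
c=imaging.capture("wrist");cv2.imwrite("pics/w11.png",c["img"][:,:,::-1])
E
```

```text
clock: 15.72
tcp_pos: [0.5548, -0.0613, 0.0929]
tcp_rot: [[-0.057, -0.003, -0.998], [0.998, -0.0, -0.057], [-0.0, -1.0, 0.003]]
ft_force: [0.5, 0.1, 0.9]
gripper_width: 0.0868
clock: 16.55
tcp_pos: [0.556, -0.0614, 0.0947]
tcp_rot: [[-0.057, 0.0, -0.998], [0.998, 0.0, -0.057], [-0.0, -1.0, -0.0]]
ft_force: [0.5, -0.8, 1.3]
gripper_width: 0.0466
[ 0.55602435 -0.06144794  0.09473865] [-0.38828541  0.31616507  0.4913301   1.81128055 -0.16943939  1.05543891
  1.79413379] [-0.10012733  0.03369685 -0.0798894 ] 0.04662999076997853
```

View pics/sd11.png

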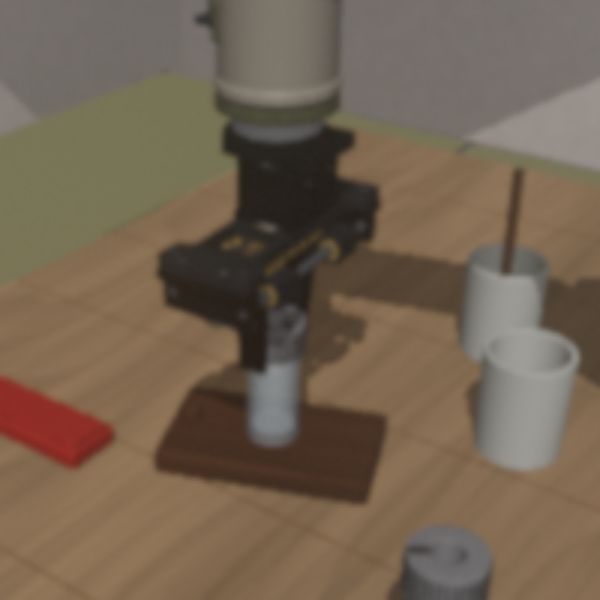

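View pics/w11.png

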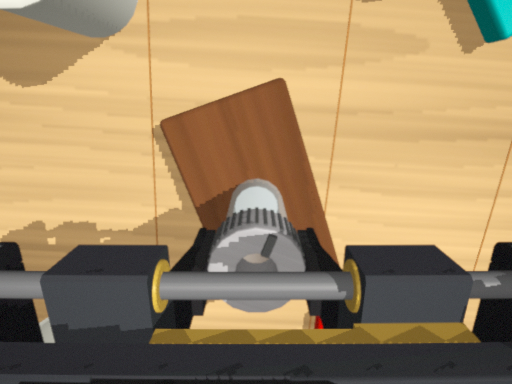

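```bash
python3 -m creep '[[[0,0,0],[0,0,-0.02]],[[0,0,0],[0,0,-0.07]],[[0,0,-0.001],[0,0,-0.13]],[[0,0,-0.001],[0,0,-0.19]],[[0,0,-0.001],[0,0,-0.25]],[[0,0,-0.001],[0,0,-0.31]],[[0,0,-0.002],[0,0,-0.37]],[[0,0,-0.002],[0,0,-0.43]],[[0,0,-0.002],[0,0,-0.48]],[[0,0,-0.002],[0,0,-0.5]]]' 0 30
python3 - <<'E'
from h import *
s=env.read_state();print(s["tcp_pos"],s["qpos"],s["wrist_torque"],s["gripper_width"])
c=imaging.capture("wrist");cv2.imwrite("pics/w12.png",c["img"][:,:,::-1])
E
```

```text
clock: 17.48
tcp_pos: [0.5558, -0.062, 0.0939]
tcp_rot: [[0.813, -0.0, -0.582], [0.582, -0.001, 0.813], [-0.0, -1.0, -0.001]]
ft_force: [-0.9, -3.0, 2.7]
gripper_width: 0.0464
[ 0.55581088 -0.0619552   0.09388103] [-0.52849824  0.34457191  0.6647304   1.81893913 -0.24038715  1.05987446
  0.84803589] [-0.61543301  0.22343064  0.03729871] 0.046375760965016506
```

View pics/w12.png

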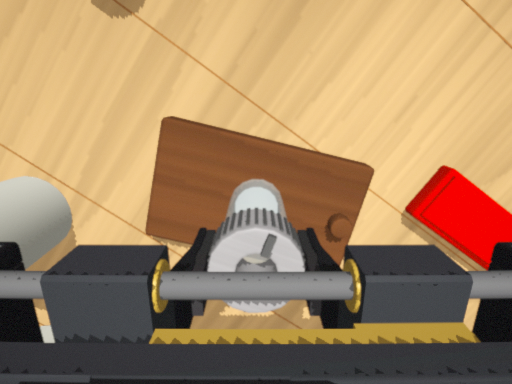

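```bash
python3 -m creep '[[[0,0,0],[0,0,-0.02]],[[0,0,0],[0,0,-0.07]],[[0,0,-0.001],[0,0,-0.13]],[[0,0,-0.001],[0,0,-0.19]],[[0,0,-0.001],[0,0,-0.25]],[[0,0,-0.001],[0,0,-0.31]],[[0,0,-0.002],[0,0,-0.37]],[[0,0,-0.002],[0,0,-0.43]],[[0,0,-0.002],[0,0,-0.48]],[[0,0,-0.002],[0,0,-0.5]]]' 0 30
python3 - <<'E'
from h import *
s=env.read_state();print(s["tcp_pos"],s["qpos"],s["wrist_torque"],s["gripper_width"])
E
python3 -m creep '[[[0,0,0],[0,0,0]],[[0,0,0],[0,0,-0.01]],[[0,0,0],[0,0,-0.02]],[[0,0,0],[0,0,-0.04]],[[0,0,0],[0,0,-0.06]],[[0,0,-0.001],[0,0,-0.08]],[[0,0,-0.001],[0,0,-0.1]],[[0,0,-0.001],[0,0,-0.12]],[[0,0,-0.001],[0,0,-0.14]],[[0,0,-0.001],[0,0,-0.15]]]' 0 30
python3 - <<'E'
from h import *
s=env.read_state();print(s["tcp_pos"],s["qpos"],s["wrist_torque"],s["gripper_width"])
c=imaging.capture("wrist");cv2.imwrite("pics/w13.png",c["img"][:,:,::-1])
E
```

```text
clock: 18.37
tcp_pos: [0.5553, -0.062, 0.093]
tcp_rot: [[0.93, -0.001, 0.368], [-0.368, -0.001, 0.93], [-0.001, -1.0, -0.001]]
ft_force: [-4.7, -2.6, 5.0]
gripper_width: 0.0466
[ 0.5553366  -0.06201336  0.09301809] [-0.67859459  0.39747927  0.86100495  1.82640433 -0.33953851  1.07416107
 -0.06776765] [-0.71847786  0.94183469 -0.01385826] 0.046625342552348285
clock: 19.2
tcp_pos: [0.5552, -0.062, 0.0927]
tcp_rot: [[0.782, -0.001, 0.624], [-0.624, -0.0, 0.782], [-0.001, -1.0, -0.001]]
ft_force: [-6.2, -2.3, 8.7]
gripper_width: 0.0467
[ 0.55520136 -0.06196442  0.09271213] [-0.72405568  0.42131663  0.92467175  1.82853301 -0.37830103  1.0818711
 -0.33220069] [-0.52526444  1.20437512  0.07880261] 0.046738386171085396
```

View pics/w13.png

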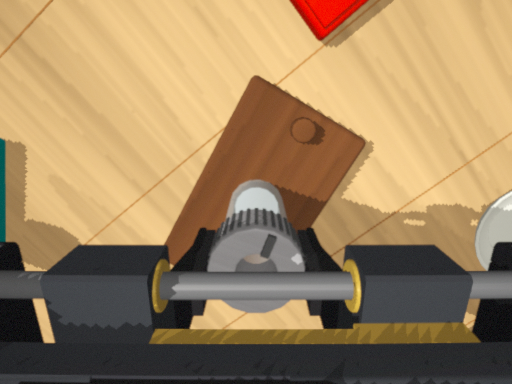

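```bash
python3 -m creep '[[[0,0,0],[0,0,-0.005]],[[0,0,0],[0,0,-0.01]],[[0,0,0],[0,0,-0.016]],[[0,0,0],[0,0,-0.022]],[[0,0,0],[0,0,-0.028]],[[0,0,0],[0,0,-0.034]],[[0,0,0],[0,0,-0.04]],[[0,0,0],[0,0,-0.046]],[[0,0,0],[0,0,-0.05]],[[0,0,0],[0,0,-0.05]]]' 0 30
python3 - <<'E'
from h import *
s=env.read_state();print(s["tcp_pos"],s["qpos"][6],s["wrist_torque"],s["joint_torque"][6])
E
python3 -m creep '[[[0,0,0],[0,0,-0.005]],[[0,0,0],[0,0,-0.01]],[[0,0,0],[0,0,-0.016]],[[0,0,0],[0,0,-0.022]],[[0,0,0],[0,0,-0.028]],[[0,0,0],[0,0,-0.034]],[[0,0,0],[0,0,-0.04]],[[0,0,0],[0,0,-0.046]],[[0,0,0],[0,0,-0.05]],[[0,0,0],[0,0,-0.05]]]' 0 30
python3 - <<'E'
from h import *
s=env.read_state();print(s["tcp_pos"],s["qpos"][6],s["wrist_torque"],s["joint_torque"][6])
E
```

```text
clock: 20.08
tcp_pos: [0.5552, -0.0619, 0.0927]
tcp_rot: [[0.717, -0.001, 0.697], [-0.697, -0.0, 0.717], [-0.001, -1.0, -0.001]]
ft_force: [-5.3, -2.4, 6.7]
gripper_width: 0.0464
[ 0.55517241 -0.06191673  0.09266091] -0.4190846027138765 [-0.5496262   1.20257559  0.04456165] -0.20576879382133484
clock: 20.92
tcp_pos: [0.5553, -0.0618, 0.0926]
tcp_rot: [[0.645, -0.001, 0.764], [-0.764, -0.001, 0.645], [-0.0, -1.0, -0.001]]
ft_force: [-4.7, -1.7, 6.2]
gripper_width: 0.0466
[ 0.55525147 -0.0617707   0.09261579] -0.5064410245446043 [-0.5186561   1.06103856  0.63681604] -0.8012176863849163
```

```bash
python3 -m creep '[[[0,0,0],[0,0,-0.002]],[[0,0,0],[0,0,-0.004]],[[0,0,0],[0,0,-0.006]],[[0,0,0],[0,0,-0.008]],[[0,0,0],[0,0,-0.01]],[[0,0,0],[0,0,-0.012]],[[0,0,0],[0,0,-0.014]],[[0,0,0],[0,0,-0.016]],[[0,0,0],[0,0,-0.018]],[[0,0,0],[0,0,-0.018]]]' 0 30
python3 - <<'E'
from h import *
s=env.read_state();print(s["tcp_pos"],s["qpos"][6],s["wrist_torque"],s["joint_torque"][6])
c=imaging.capture("wrist");cv2.imwrite("pics/w14.png",c["img"][:,:,::-1])
for n in ("w11","w14"):
    im=cv2.imread(f"pics/{n}.png")[:,:,::-1];crop(im,196,170,316,320,4,n+"z.png")
E
```

```text
clock: 21.75
tcp_pos: [0.5557, -0.0614, 0.0927]
tcp_rot: [[0.617, -0.0, 0.787], [-0.787, -0.0, 0.617], [-0.0, -1.0, -0.001]]
ft_force: [-2.5, -1.1, 5.6]
gripper_width: 0.0463
[ 0.55573709 -0.06135881  0.09266501] -0.538083750092214 [-0.46978629  0.74581108  0.88198956] -0.9401679039001465
```

View pics/w11z.png

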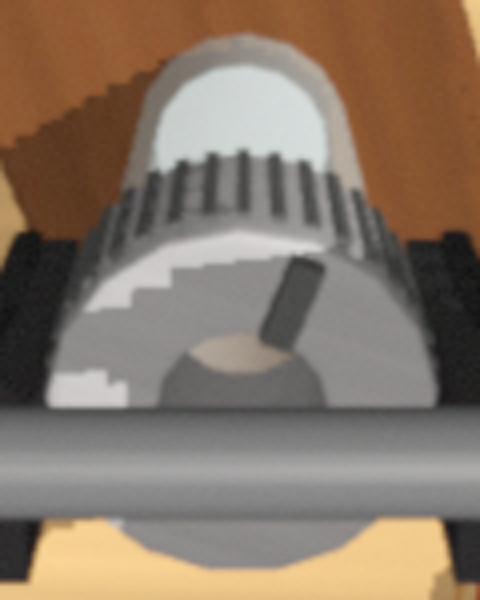

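View pics/w14z.png

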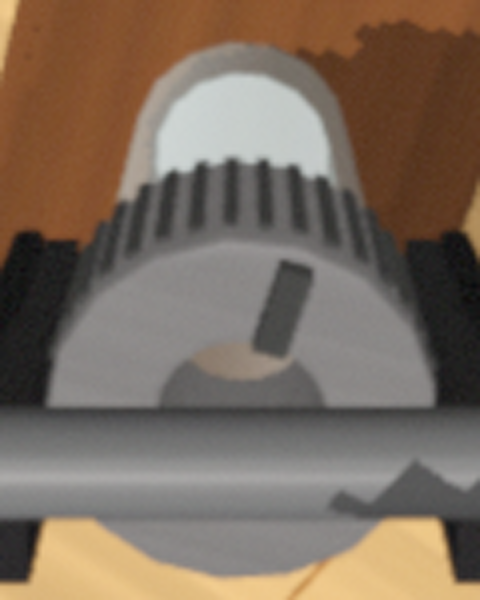

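View pics/w14.png

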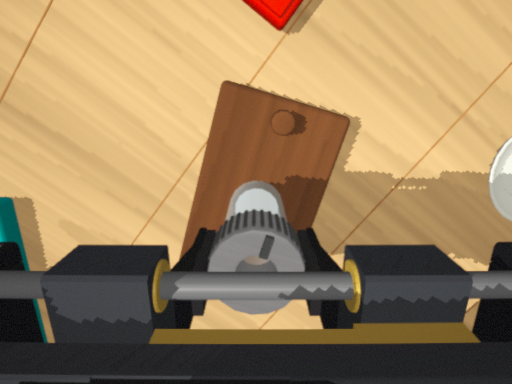

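```bash
cat > rib.py <<'E'
from h import *
def rib(c,s,i,o,z):
    T=wristT(c,s);Z=lambda p:(p[0]/4+196,p[1]/4+170)
    a=plane(c,Z(i),z,T);b=plane(c,Z(o),z,T);d=b-a
    R=s["tcp_rot"];yaw=np.degrees(np.arctan2(R[1,0],R[0,0]))
    m=(a+b)/2-s["tcp_pos"]
    r=np.degrees(np.arctan2(d[1],d[0])); r2=np.degrees(np.arctan2(m[1],m[0]))
    return "len",np.linalg.norm(d),"rib",r,r2,"rel",(r-yaw)%360,(r2-yaw)%360
E
python3 - <<'E'
from rib import *
s=env.read_state();c=imaging.capture("wrist")
print("w14",rib(c,s,(273,351),(296,264),.127))
print("w11(rel only)",rib(c,s,(277,341),(307,261),.1275))
E
```

```text
w14 ('len', np.float64(0.011236962404533424), 'rib', np.float64(25.283408636574322), np.float64(17.682493200874767), 'rel', np.float64(77.1804001992741), np.float64(69.57948476357456))
w11(rel only) ('len', np.float64(0.010518273196943312), 'rib', np.float64(20.03280134365082), np.float64(16.53130338744491), 'rel', np.float64(71.9297929063506), np.float64(68.42829495014469))
```

```bash
python3 -m creep '[[[0,0,0],[0,0,0.02]],[[0,0,0],[0,0,0.07]],[[0,0,0],[0,0,0.12]],[[0,0,0.001],[0,0,0.17]],[[0,0,0.001],[0,0,0.22]],[[0,0,0.001],[0,0,0.27]],[[0,0,0.001],[0,0,0.32]],[[0,0,0.001],[0,0,0.37]],[[0,0,0.002],[0,0,0.41]],[[0,0,0.002],[0,0,0.44]]]' 0 30
python3 -m creep '[[[0,0,0],[0,0,0.03]],[[0,0,0],[0,0,0.07]],[[0,0,0],[0,0,0.12]],[[0,0,0.001],[0,0,0.17]],[[0,0,0.001],[0,0,0.22]],[[0,0,0.001],[0,0,0.27]],[[0,0,0.001],[0,0,0.31]],[[0,0,0.001],[0,0,0.34]],[[0,0,0.001],[0,0,0.355]],[[0,0,0.001],[0,0,0.355]]]' 0 30
python3 -m creep '[[[0,0,0],[0,0,0]],[[0,0,0],[0,0,0]],[[0,0,0],[0,0,0]],[[0,0,0],[0,0,0]],[[0,0,0],[0,0,0]],[[0,0,0],[0,0,0]],[[0,0,0],[0,0,0]],[[0,0,0],[0,0,0]],[[0,0,0],[0,0,0]],[[0,0,0],[0,0,0]]]' 0 30
python3 - <<'E'
from h import *
s=env.read_state();print(s["tcp_pos"],s["qpos"][6],s["wrist_torque"],s["joint_torque"][6])
R=s["tcp_rot"];print(np.degrees(np.arctan2(R[1,0],R[0,0])))
c=imaging.capture("wrist");cv2.imwrite("pics/w15.png",c["img"][:,:,::-1])
crop(c["img"],196,170,316,320,4,"w15z.png")
c=imaging.capture("scene");crop(c["img"],120,110,280,260,4,"sc15.png")
c=imaging.capture("side");cv2.imwrite("pics/sd15.png",c["img"][:,:,::-1])
E
```

```text
clock: 22.68
tcp_pos: [0.5555, -0.0612, 0.0934]
tcp_rot: [[1.0, -0.001, 0.023], [-0.023, 0.001, 1.0], [-0.001, -1.0, 0.001]]
ft_force: [-2.5, -0.7, 4.2]
gripper_width: 0.0463
clock: 23.52
tcp_pos: [0.5553, -0.0613, 0.0939]
tcp_rot: [[0.775, -0.001, -0.632], [0.632, 0.001, 0.775], [-0.0, -1.0, 0.001]]
ft_force: [-3.9, -0.4, 6.2]
gripper_width: 0.0467
clock: 24.35
tcp_pos: [0.5554, -0.0613, 0.0939]
tcp_rot: [[0.776, -0.001, -0.631], [0.631, 0.001, 0.776], [-0.001, -1.0, 0.001]]
ft_force: [-4.8, -0.4, 7.4]
gripper_width: 0.0465
[ 0.55536205 -0.06132739  0.09385088] 0.9030815606010097 [-0.11517334  0.96157153  0.05494602] -0.052857171976938844
39.113240465530176
```

View pics/w15z.png

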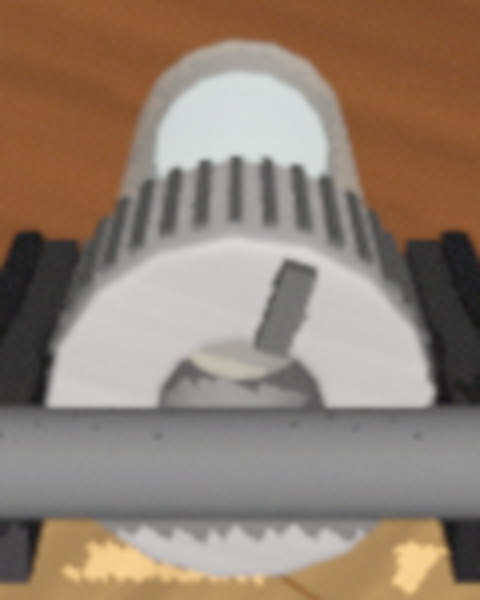

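View pics/sc15.png

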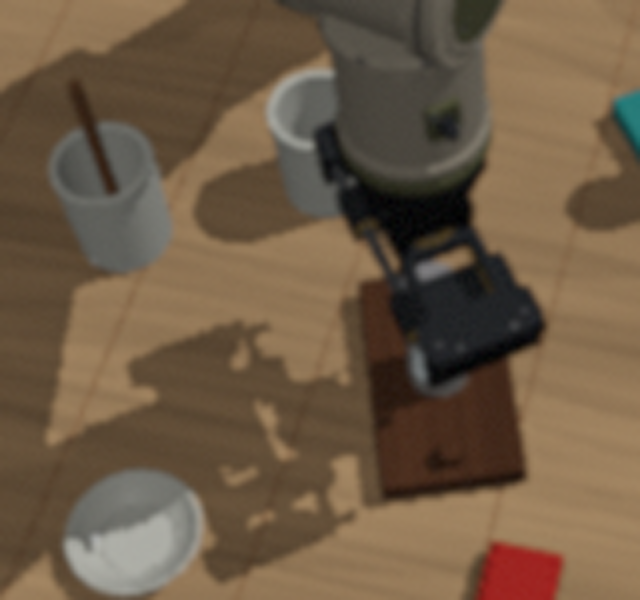

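View pics/sd15.png

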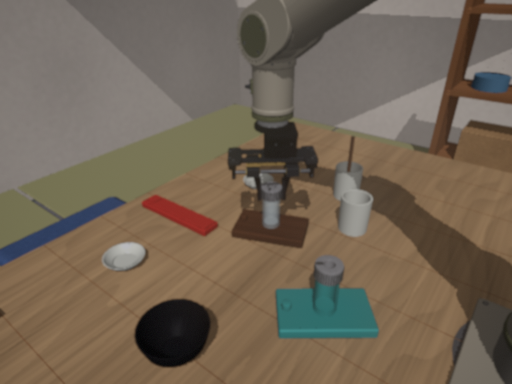

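Run:
```python
from rib import *
s=env.read_state();c=imaging.capture("wrist")
print("w15",rib(c,s,(275,350),(301,263),.1272))
# knurl/rib angle in image by mask minAreaRect
for n,a in (("w11",1),("w14",1),("w15",1)):
    im=cv2.imread(f"pics/{n}.png");g=cv2.cvtColor(im,cv2.COLOR_BGR2GRAY)[228:262,255:285]
    t=(g.min()+np.percentile(g,70))/2 if n!="x" else 0
    m=(g<t).astype(np.uint8);k,l,st,ce=cv2.connectedComponentsWithStats(m)
    for j in range(1,k):
        if st[j,4]>40:
            ys,xs=np.where(l==j);q=np.cov(np.c_[xs,ys].T);w,v=np.linalg.eigh(q);print(n,st[j],ce[j]+[255,228],np.degrees(np.arctan2(-v[1,1],v[0,1]))%180)
```

```text
w15 ('len', np.float64(0.011410392507109006), 'rib', np.float64(114.6501839286079), np.float64(108.31071487349895), 'rel', np.float64(75.53936421859726), np.float64(69.1998951634883))
w11 [  6   6  16  24 217] [268.47926267 245.29032258] 66.90533292827507
w14 [  4   7  15  24 212] [266.19339623 246.70754717] 70.19673906021443
w15 [  4   7  16  27 225] [266.79555556 247.16444444] 74.39061877017794
```

Run:
```python
from station import env
s=env.read_state();print(s["clock"],s["gripper_width"],s["ft_force"]);print(env.close_job())
```

```text
24.55 0.046463496318516526 [-4.31402232 -0.12179426  5.97106506]
the job is handed in; nothing more can be done
None
```

I handed the job in at 24.6 s, and my last checks showed it done as asked.

**Muddler:** I pulled it clear of the cap and stood it foot down in the white cup farthest to the robot's right. Once I felt the cup floor (2.7 N) I let go. The final scene and side pictures show it still standing in the upright cup.

**Cap:** I gripped it at 30 N and screwed it clockwise about 2.5 rad until it hit its stop. The stop showed as the turning torque at the wrist rising from about 0.05 to 0.88 N m, with the rib in line with the tray's knob. I then turned the tool back 91°, because the grip had slipped or twisted about 3° at the stop. The gripper is still closed on the cap at 46.5 mm.

**Checks:**
- **Back-off angle:** two camera measurements of the rib's turn between the stop and the end gave 89.4° and 90.6°. Its absolute direction disagreed more, 108° to 115° against a target of about 112°, so I trust the quarter turn to about 2 or 3°.
- **Remaining push:** a light push of about 7 N remained between the tool and the cap at hand-in.
- **Bystanders:** the bowl, dishes, chopstick case and look-alikes looked undisturbed in the final pictures. I checked this by eye and did not measure their positions again.

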